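Cooling water on, then heat

ROBOT

A 6-joint arm with a two-finger parallel gripper is mounted at the origin on the work surface. World frame = base frame: x ahead of the robot, y to its left, z up, the work surface at z = 0. Lengths are in m, angles in rad, forces in N, time in s.
With the tool pointing down it reaches from about 0.375 to 0.9 m from the base axis. Payload 3.1 kg.
Tool frame: the origin (TCP) lies between the finger pads; the fingertips stand 22 mm ahead of it and the grasp point (between the pads) lies 3 mm ahead of it; z points along the fingers, y is the line along which they close (so a half turn about z gives the same grasp; the last joint's range is limited). The gripper opens to 87 mm and grips with 3 to 60 N. Pads are 19 mm wide; open, the fingers measure 117 mm over their backs; the gripper's body (75 mm by 190 mm) begins 51 mm behind the grasp point.
Start: joints at [1.097, 0.527, 1.433, -0, 1.181, -0.178], TCP at [0.182, 0.598, 0.245] pointing down, gripper open.
Joint ranges: [-3.08, 3.08], [-0.75, 2.2], [0.22, 2.44], [-1.43, 4.57], [0, 2.65], [-2.85, 2.85]. Speed limits (rad/s): [2.79, 2.79, 3.14, 3.14, 3.14, 3.14].

INTERFACE

Orientations are given as a unit quaternion [x, y, z, w].
In Python, from rig import get_obs, camera, get_calibration, hand_in, cut_out gives the robot as it stands.
- The arm moves only by the shell command python3 -m inch 'ROWS' [OPENING] [FORCE]. ROWS is JSON, one flat list of numbers, 6 for each row, row after row: the shift along the tool's x, y, z scaled (see below), then the turn, a rotation vector about the tool's x, y, z scaled (see below). A call has 1 to 20 rows; each row is the pose to reach, as a shift and turn from the pose commanded when the call began, along the tool's axes at that moment; what a row does not reach only later rows make up. The controller multiplies each number of a shift by 0.08 m and each number of a turn by 90 degrees. A row lasts 1/12 s, in which the tool goes at most 41.7 mm and 7.16 degrees, less where a joint would pass 70% of its speed; a pose out of reach is approached as far as the arm can. A call with a number of a shift or a turn outside -1 to 1 is refused whole. A call with a gripper value outside its range is refused whole. OPENING is the finger opening in mm, from 0 to 87, set as the call begins (- or left out, the last holds). The fingers move at their own pace and stop on an object; FORCE is the grip in N (left out, the last holds). Time passes only in rows, so rows that repeat a pose let the fingers close. It gives the time, the measured TCP pose, the force, the opening and the grip force at its end, in the units of the state.
- get_obs(): the state, without advancing time (a new reading comes with each control period).
- camera(name): name is "scene" or "top" or "wrist"; returns the picture (420x560x3 uint8, red, green, blue); there is no depth.
- get_calibration(name): a dict with "vertical_fov" (degrees; the focal length in pixels is half the picture's height over the tangent of half this angle, whatever the lens; pixels are square), "cx", "cy" (the principal point, pixels), "T" (4x4, takes a point from camera to world coordinates). Camera axes: x right, y down, z forward; pixel columns grow to the right and rows downward; lengths in m; the calibration is good to about 2 mm. A picture is of the moment at which its call begins: read the wrist's pose just before it. get_calibration takes no time and is no camera call; for the wrist camera it gives the pose at the moment of the call.
- hand_in(): hands the job in; it is judged then, once.
Trained networks look in the newest picture that a camera, given by its name, has taken for a name from the list of things; names that differ only in an ending like _2 or _b are one class to them, and where a whole thing is asked for, a point or a joint stands for the part that bears it (a point fixed in the world has none). Each returns a list of dicts, best first, with "conf" (0 to 1); they miss things now and then, are a little off and sometimes report something else, mostly with a low value. They report only what shows in the picture. A call takes as long as a camera call. They do not tell look-alikes from the thing itself.
- cut_out(camera, thing): "region" (420x560 bool, what is visible of it) and "bbox" ([left, top, right, bottom] in pixels, round what is visible of it).
The state is a dict: "time": time; "q": joint angles; "joint_velocities": joint speeds; "joint_torque": joint torques, N m; "position": TCP position; "tool_rot": TCP orientation; "ft_force": force on the tool from outside, world axes, zero at the start; "moment": the same for the moment, N m; "grip_width": finger opening in m; "grip_force": force on a finger pad.
Only numpy, scipy, OpenCV 4.12 (cv2) and the standard library are available. Lean on these libraries where they do the work, as an engineer would, in place of code of your own. Each camera call takes 0.05 s, during which the arm holds its last target. There are 200 camera calls.

TASK

Get the still ready to heat: open the cooling-water valve by exactly one turn, pushing its hand wheel round counter-clockwise (seen from above) by the upright handle until the handle is back where it began, and only then press the heater's push button fully in and let it go. Push with the fingertips only, from the side of the handle: do not take the handle between the fingers, and leave everything else on the bench where it stands.

Things in the scene. Friction and masses are not known exactly. Their poses are not given: they have to be found in the camera images.
- wheel (a joint): turning angle (rad) of the valve's hand wheel about its upright axis; grows counter-clockwise seen from above, one whole turn = 6.283. Starts anywhere from -2.5 to 2.5; more than a turn is free from there on. The wheel is stiff: about 4 N at the handle moves it, and it stays where it is left
- handle (a point): centre of the wheel's upright black handle, a round peg 20 mm in diameter standing on the rim at the end of one spoke, 60 mm from the wheel's axis; this point lies 31 mm above the centre plane of the rim; the peg reaches from 6 mm above that plane, where it stands on a 26 mm wide boss, to 25 mm above this point. It turns with the wheel but does not spin by itself
- hub (a point): centre of the hand wheel on its axis, 114 mm above the bench: a grey flat-lying wheel, rim 60 mm in radius to the centre of its 14 mm thick bar, three spokes; nothing but the handle stands higher than 13 mm above this point. The wheel sits on a brass valve bolted to the bench by a plate 100 x 100 mm, with a nozzle 66 mm out to one side below the wheel
- button (a joint): travel (m) of the push button, 0 when out, 0.006 when fully pressed; it springs back
- button_top (a point): centre of the top of the round steel push button, 28 mm in diameter, in a grey housing on top of the heater's control box; pressed straight down, 6 mm of travel, 5 N to push it home. The box is fixed, 150 x 110 mm, 53 mm high, with a black top; the button is at the end of the box nearest the robot; a black dial with a white pointer (36 mm across, 14 mm high), not to be used, lies about 80 mm from the button, on the same box
- flask: bystander: round glass flask, 106 tall, 68 across, standing in a black rubber ring 80 across (mm), loose; origin under its middle, on the bench
- jar: bystander: small screw-cap jar, 40 across, 50 tall (mm), loose; origin under its middle, on the bench
- beaker: bystander: glass beaker, 68 across, 85 tall (mm), loose; origin under its middle, on the bench
- amber: bystander: brown glass bottle, 64 across, 140 tall (mm), loose; origin under its middle, on the bench
- white: bystander: white plastic bottle, 60 across, 150 tall (mm), loose; origin under its middle, on the bench
- spatula: bystander: steel spoon spatula lying flat, 170 long (mm), loose; origin at its middle, on the bench
- dish: bystander: white ceramic dish, 90 across, 20 tall (mm), loose; origin under its middle, on the bench
Mind the look-alikes: they are no part of the job. What is shaped like the part that bears wheel but orange or red is not meant.

How it is judged:
By the outcome, as a careful person would: the job done as asked, in the order asked, and still so for the second after the job is handed in, with the robot touching nothing.
It also fails if it takes over 59 s, if anything falls off the work surface, if the arm or the gripper's body presses on something with over 40 N, if the wrist force passes 120 N, or if a joint passes its speed limit or range.

## Working session

There is one attempt and no reset: what is moved stays moved. The work goes in short steps, Python scripts to look and compute and a shell command to move; the robot and the scene stay as the last step left them, time stands still between calls to the robot, and variables do not carry over. Pictures are saved under pics/ and viewed, at most 13 in all, crops included, and the job is handed in when it is done.

```bash
ls; mkdir -p pics; python3 - <<'E'
from rig import *
import cv2,numpy as np
for n in ["scene","top"]:
    im=camera(n); cv2.imwrite(f"pics/{n}0.png",im[:,:,::-1])
    c=get_calibration(n); print(n,c)
    for t in ["wheel","handle","button","hub"]:
        print(t,[(round(d["conf"],2),d["bbox"]) for d in cut_out(n,t)][:4])
o=get_obs();print(o)
E
```

```text
pics
scene {'vertical_fov': 53.46339581650864, 'cx': 286.28064703254574, 'cy': 205.04190514284818, 'T': array([[-0.41741448,  0.59855726, -0.68373559,  1.27434131],
       [ 0.90871121,  0.27244641, -0.31625447,  0.34644006],
       [-0.0030151 , -0.75332739, -0.65763877,  0.80134531],
       [ 0.        ,  0.        ,  0.        ,  1.        ]])}
wheel [(0.8, [197.0, 167.9, 246.9, 197.2]), (0.6, [323.6, 155.5, 370.0, 185.8]), (0.55, [241.1, 134.2, 285.2, 161.1])]
handle [(0.68, [239.1, 134.3, 281.8, 163.8]), (0.67, [324.2, 155.0, 368.3, 190.5])]
button [(0.55, [345.3, 219.3, 356.2, 226.7])]
hub [(0.93, [193.8, 165.0, 246.6, 199.2]), (0.68, [238.4, 134.7, 282.2, 161.2])]
top {'vertical_fov': 45.9297009724541, 'cx': 279.6278363809027, 'cy': 215.29437936359244, 'T': array([[-0.02829467, -0.98034244,  0.19526421,  0.33900049],
       [-0.99934801,  0.03212526,  0.01647785, -0.01929636],
       [-0.02242685, -0.19467066, -0.98061224,  1.23792364],
       [ 0.        ,  0.        ,  0.        ,  1.        ]])}
wheel [(0.91, [202.6, 277.1, 270.3, 341.4]), (0.89, [330.7, 283.4, 389.5, 339.2
[... 331 characters left out ...]
time': 0.5, 'q': array([ 1.09651504e+00,  5.27564692e-01,  1.43273989e+00,  5.56493317e-06,
        1.18142254e+00, -1.78480872e-01]), 'joint_velocities': array([-0.00110151, -0.00176401, -0.00082392,  0.00025391,  0.00122486,
       -0.00105404]), 'joint_torque': array([-6.55473068e-04, -4.39605546e+01, -1.76789510e+01,  6.33808784e-02,
        5.15331316e-02, -4.61370905e-05]), 'position': array([0.18212603, 0.5978216 , 0.24449588]), 'tool_rot': array([ 1.47362633e-01,  9.89082529e-01, -6.28577722e-05, -2.39940818e-05]), 'ft_force': array([ 0.47464232,  0.71339492, -0.54277872]), 'moment': array([-0.01126023, -0.00620112,  0.04177874]), 'grip_force': 0.0, 'grip_width': 0.08709357519095347}
```

View pics/top0.png

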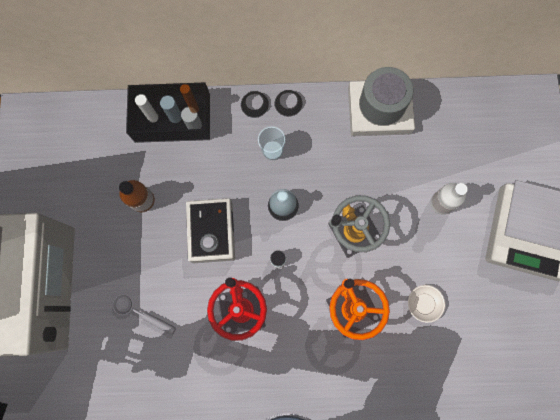

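View pics/scene0.png

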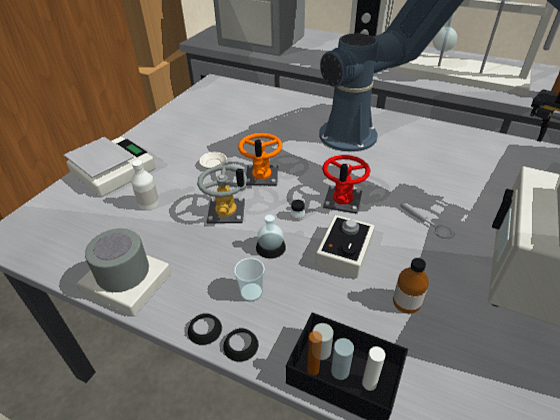

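Candidates in the top view are the grey wheel (360,223), the red wheel (237,310) and the orange wheel (360,309). By the description I take the grey one, with its handle at about (336,220). The button is at (208,241) and the dial is at the far end of the same box. Next I measure, then check with an overlay on close crops.

```bash
cat > h.py <<'E'
import numpy as np,cv2
from rig import *
def K(c): f=210/np.tan(np.radians(c["vertical_fov"]/2)); return np.array([[f,0,c["cx"]],[0,f,c["cy"]],[0,0,1]])
def proj(c,P):
    P=np.atleast_2d(P); T=np.linalg.inv(c["T"]); p=(P@T[:3,:3].T+T[:3,3])@K(c).T; return p[:,:2]/p[:,2:]
def plane(c,uv,z):
    d=c["T"][:3,:3]@np.linalg.solve(K(c),[*uv,1]); o=c["T"][:3,3]; return o+d*(z-o[2])/d[2]
def tri(c1,u1,c2,u2):
    P1,P2=[K(c)@np.linalg.inv(c["T"])[:3] for c in(c1,c2)]
    X=cv2.triangulatePoints(P1,P2,np.array(u1,float),np.array(u2,float))[:,0]; return X[:3]/X[3]
E
cat > m.py <<'E'
from h import *
ct,cs=get_calibration("top"),get_calibration("scene")
it,is_=cv2.imread("pics/top0.png"),cv2.imread("pics/scene0.png")
hub=plane(ct,(361,222),.114); ht=plane(ct,(336,219.5),.170)
print(hub,ht,np.linalg.norm((ht-hub)[:2]), proj(cs,hub),proj(cs,ht))
print("btn",tri(ct,(208,240.5),cs,(350.5,223)))
a=np.linspace(0,2*np.pi,60); ring=hub+np.c_[.067*np.cos(a),.067*np.sin(a),0*a]
def crop(im,c,x,y,w,h,s=4):
    o=cv2.resize(im[y:y+h,x:x+w],None,fx=s,fy=s,interpolation=cv2.INTER_CUBIC)
    for q in proj(c,np.vstack([ring,hub,ht])): cv2.circle(o,tuple(int(v) for v in (q-[x,y]+.5)*s),1,(255,0,255),-1)
    return o
A=np.hstack([crop(it,ct,320,180,90,80),crop(is_,cs,185,150,90,80)])
B=np.hstack([crop(it,ct,175,190,90,70),crop(is_,cs,310,200,90,70)])
cv2.imwrite("pics/crop0.png",np.vstack([A,B])[:600])
E
python3 m.py
```

```text
[ 0.54097202 -0.18690424  0.114     ] [ 0.53823119 -0.12440256  0.17      ] 0.06256175395924411 [[220.70942028 180.34085484]] [[239.91521889 168.60620798]]
btn [0.51494037 0.17267522 0.07496814]
```

View pics/crop0.png

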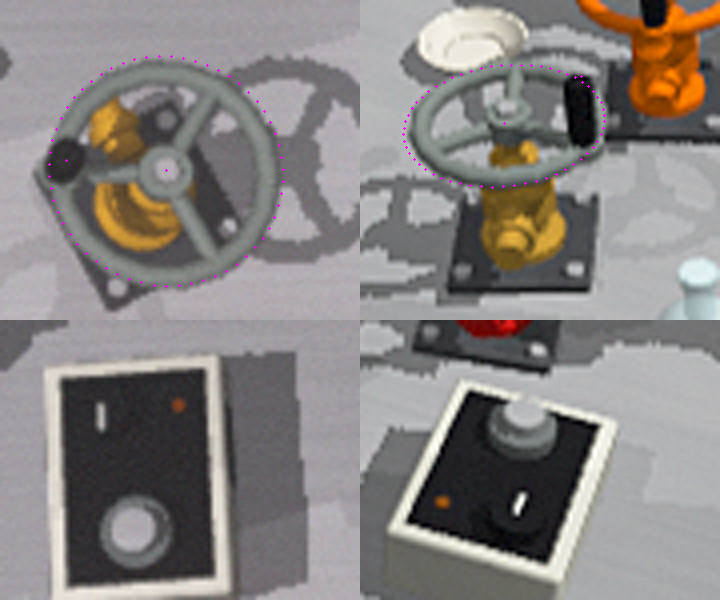

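The overlay fits the grey wheel with its black handle in both views: hub at (361,222), handle top at (336,219.5), scene handle at (240,168). The button sits at about (207.8,242.5) in top and (350.8,223.3) in scene, nearest the robot, and the dial with the white pointer is beyond it. I'll straighten the tool, close the fingers and travel high to the far side of the handle.

```bash
python3 -m inch '[0,0,0,0,0,-0.188, 0,0,0,0,0,-0.188, 0,0,0,0,0,-0.188, 0,0,0,0,0,-0.188]' 0 20
python3 -c "
from h import *
print(get_obs()['tool_rot'],tri(get_calibration('top'),(207.8,242.5),get_calibration('scene'),(350.8,223.3)))"
python3 -m inch '[-0.5,-0.9,0,0,0,0, -0.5,-0.9,0,0,0,0, -0.5,-0.9,0,0,0,0]'
python3 -m inch '[-0.5,-0.9,0,0,0,0, -0.5,-0.9,0,0,0,0, -0.5,-0.9,0,0,0,0]'
python3 -m inch '[-0.5,-0.9,0,0,0,0, -0.5,-0.9,0,0,0,0, -0.5,-0.9,0,0,0,0]'
```

```text
time: 0.83
position: [0.1822, 0.5978, 0.2446]
tool_rot: [-0.0, 1.0, 0.0, 0.0]
ft_force: [0.3, 0.3, 0.4]
grip_width: 0.0681
grip_force: 0.0
[-9.00370952e-05  9.99999996e-01  2.49758258e-05  1.60843465e-05] [0.51093556 0.17336063 0.07073451]
time: 1.08
position: [0.2235, 0.5201, 0.2439]
tool_rot: [0.002, 1.0, -0.003, -0.0]
ft_force: [-0.8, 0.3, 0.0]
grip_width: 0.0481
grip_force: 0.0
time: 1.33
position: [0.2639, 0.4488, 0.2443]
tool_rot: [0.003, 1.0, -0.002, -0.0]
ft_force: [-0.2, -0.5, 0.2]
grip_width: 0.0283
grip_force: 0.0
time: 1.58
position: [0.3044, 0.3776, 0.2446]
tool_rot: [0.003, 1.0, -0.002, 0.0]
ft_force: [-0.1, 0.7, -0.1]
grip_width: 0.0082
grip_force: 0.0
```

```bash
python3 -m inch '[-0.5,-0.9,0,0,0,0, -0.5,-0.9,0,0,0,0, -0.5,-0.9,0,0,0,0]' >/dev/null
python3 -m inch '[-0.5,-0.9,0,0,0,0, -0.5,-0.9,0,0,0,0, -0.5,-0.9,0,0,0,0]' >/dev/null
python3 -m inch '[-0.5,-0.9,0,0,0,0, -0.5,-0.9,0,0,0,0, -0.5,-0.9,0,0,0,0]' >/dev/null
python3 -m inch '[-0.5,-0.9,0,0,0,0, -0.5,-0.9,0,0,0,0, -0.5,-0.9,0,0,0,0]' >/dev/null
python3 -m inch '[-0.5,-0.9,0,0,0,0, -0.5,-0.9,0,0,0,0, -0.5,-0.9,0,0,0,0]' >/dev/null
python3 -m inch '[-0.5,-0.9,0,0,0,0, -0.5,-0.9,0,0,0,0, -0.5,-0.9,0,0,0,0]' >/dev/null
python3 -m inch '[-0.5,-0.9,0,0,0,0, -0.5,-0.9,0,0,0,0, -0.5,-0.9,0,0,0,0, -0.5,-0.9,0,0,0,0, -0.5,-0.9,0,0,0,0]'
python3 - <<'E'
from h import *
o=get_obs();im=camera("wrist");c=get_calibration("wrist")
print(o["position"],o["q"])
hub=np.array([.541,-.187,.114])
ht=hub+[-.0026,.06,.056]
a=np.linspace(0,2*np.pi,60); ring=hub+np.c_[.067*np.cos(a),.067*np.sin(a),0*a]
pt=hub+[0,0,.056]+np.array([-.0026,.06,0])+np.c_[.01*np.cos(a),.01*np.sin(a),0*a]
print(proj(c,[hub,ht]))
b=im[:,:,::-1].copy()
for q in proj(c,np.vstack([ring,hub,pt])):
    if abs(q).max()<900: cv2.circle(b,tuple(int(round(v)) for v in q),1,(255,0,255),-1)
cv2.imwrite("pics/w0.png",b)
E
```

```text
time: 3.5
position: [0.5815, -0.1208, 0.2441]
tool_rot: [0.001, 1.0, 0.001, -0.001]
ft_force: [-0.9, 0.4, 0.7]
grip_width: 0.0004
grip_force: 0.0
[ 0.58148344 -0.12079167  0.24406152] [-3.93203448e-01  4.86607457e-01  1.51232109e+00  8.57718054e-04
  1.14461102e+00 -1.96296472e+00]
[[191.00794975 155.88472675]
 [267.16899754 160.00276788]]
```

View pics/w0.png

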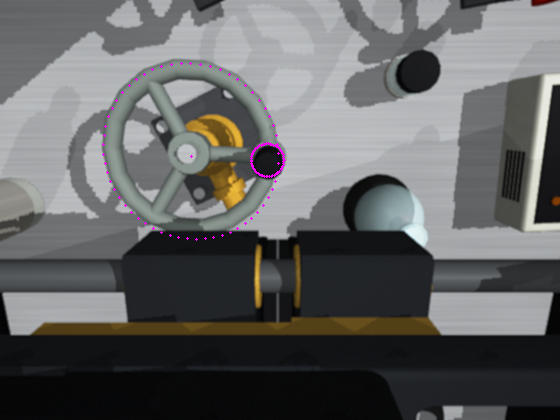

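The wrist view confirms the handle at (267,160) as predicted. The hub at (187,153) is about 3 mm off my estimate, so I take hub ≈ (0.540,-0.1885). I'll go down beside the handle.

```bash
python3 -m inch '[0.04,-0.25,0.3,0,0,0, 0.04,-0.25,0.6,0,0,0, 0.04,-0.25,1,0,0,0, 0.04,-0.25,1,0,0,0, 0.04,-0.25,1,0,0,0, 0.04,-0.25,1,0,0,0]'
python3 -m inch '[0.06,0.05,0,0,0,0, 0.11,0.08,0,0,0,0, 0.11,0.08,0,0,0,0,0.11,0.08,0,0,0,0]'
python3 - <<'E'
from h import *
im=camera("wrist"); cv2.imwrite("pics/w1.png",im[:,:,::-1])
E
```

```text
time: 4.05
position: [0.5792, -0.1415, 0.1658]
tool_rot: [-0.0, 1.0, -0.0, 0.001]
ft_force: [0.4, 0.5, -0.0]
grip_width: 0.0006
grip_force: 0.0
time: 4.38
position: [0.5698, -0.1357, 0.1657]
tool_rot: [0.0, 1.0, -0.0, 0.001]
ft_force: [1.1, -1.0, -0.2]
grip_width: 0.0001
grip_force: 0.0
```

View pics/w1.png

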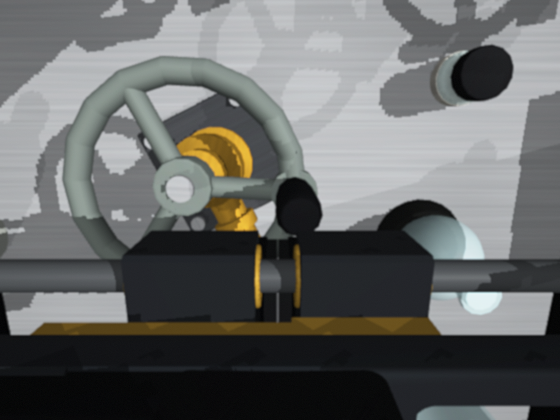

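The wrist view shows the handle peg at (300,205), just ahead of and slightly right of the closed fingertips at (278,240). I'll creep in to first contact.

```bash
for i in 1 2 3 4 5; do echo; done >/dev/null
python3 -m inch '[0.04,0.015,0,0,0,0, 0.04,0.015,0,0,0,0, 0.04,0.015,0,0,0,0]' | grep -E "pos|force: \["
python3 -m inch '[0.04,0.015,0,0,0,0, 0.04,0.015,0,0,0,0, 0.04,0.015,0,0,0,0]' | grep -E "pos|force: \["
python3 -m inch '[0.03,0.01,0,0,0,0, 0.03,0.01,0,0,0,0, 0.03,0.01,0,0,0,0]' | grep -E "pos|force: \["
```

```text
position: [0.5664, -0.1348, 0.1646]
ft_force: [0.6, -0.1, -1.3]
position: [0.5632, -0.1335, 0.1645]
ft_force: [-0.3, -0.3, 0.0]
position: [0.562, -0.1332, 0.1647]
ft_force: [3.1, -1.4, -2.8]
```

Contact is made with about 3 N and measured TCP (0.562,-0.133). Next I work out the circle around the hub.

```bash
python3 - <<'E'
import numpy as np
hub=np.array([.540,-.1885]);p=np.array([.5613,-.1326]);r=p-hub
def at(d):
    a=np.radians(d);return hub+np.array([[np.cos(a),-np.sin(a)],[np.sin(a),np.cos(a)]])@r
s=p
for k in range(4):
    rows=[]
    for i in range(1,16):
        d=(at(90*k+6*i)-s)/.08; rows.append("%.2f,%.2f,0,0,0,0"%(-d[0],d[1]))
    print(k,", ".join(rows)); s=s+np.round((at(90*k+90)-s)/.08,2)*.08; print(s)
E
```

```text
0 0.07,0.02,0,0,0,0, 0.15,0.04,0,0,0,0, 0.23,0.05,0,0,0,0, 0.31,0.05,0,0,0,0, 0.39,0.04,0,0,0,0, 0.46,0.02,0,0,0,0, 0.54,-0.00,0,0,0,0, 0.61,-0.03,0,0,0,0, 0.68,-0.07,0,0,0,0, 0.74,-0.12,0,0,0,0, 0.80,-0.17,0,0,0,0, 0.85,-0.23,0,0,0,0, 0.89,-0.29,0,0,0,0, 0.93,-0.36,0,0,0,0, 0.96,-0.43,0,0,0,0
[ 0.4845 -0.167 ]
1 0.03,-0.08,0,0,0,0, 0.05,-0.15,0,0,0,0, 0.05,-0.23,0,0,0,0, 0.05,-0.31,0,0,0,0, 0.04,-0.39,0,0,0,0, 0.03,-0.46,0,0,0,0, 0.00,-0.54,0,0,0,0, -0.03,-0.61,0,0,0,0, -0.07,-0.68,0,0,0,0, -0.11,-0.74,0,0,0,0, -0.17,-0.80,0,0,0,0, -0.22,-0.85,0,0,0,0, -0.29,-0.90,0,0,0,0, -0.36,-0.94,0,0,0,0, -0.43,-0.97,0,0,0,0
[ 0.5189 -0.2446]
2 -0.07,-0.02,0,0,0,0, -0.15,-0.04,0,0,0,0, -0.23,-0.05,0,0,0,0, -0.30,-0.05,0,0,0,0, -0.38,-0.04,0,0,0,0, -0.46,-0.02,0,0,0,0, -0.53,0.00,0,0,0,0, -0.60,0.04,0,0,0,0, -0.67,0.08,0,0,0,0, -0.74,0.12,0,0,0,0, -0.79,0.17,0,0,0,0, -0.85,0.23,0,0,0,0, -0.89,0.30,0,0,0,0, -0.93,0.36,0,0,0,0, -0.96,0.43,0,0,0,0
[ 0.5957 -0.2102]
3 -0.03,0.08,0,0,0,0, -0.04,0.16,0,0,0,0, -0.05,0.23,0,0,0,0, -0.05,0.31,0,0,0,0, -0.04,0.39,0,0,0,0, -0.03,0.47,0,0,0,0, -0.00,0.54,0,0,0,0, 0.03,0.61,0,0,0,0, 0.07,0.68,0,0,0,0, 0.12,0.74,0,0,0,0, 0.17,0.80,0,0,0,0, 0.23,0.85,0,0,0,0, 0.29,0.90,0,0,0,0, 0.36,0.94,0,0,0,0, 0.43,0.97,0,0,0,0
[ 0.5613 -0.1326]
```

```bash
python3 -m inch '[0.07,0.02,0,0,0,0, 0.15,0.04,0,0,0,0, 0.23,0.05,0,0,0,0, 0.31,0.05,0,0,0,0, 0.39,0.04,0,0,0,0, 0.46,0.02,0,0,0,0, 0.54,0,0,0,0,0, 0.61,-0.03,0,0,0,0, 0.68,-0.07,0,0,0,0, 0.74,-0.12,0,0,0,0, 0.80,-0.17,0,0,0,0, 0.85,-0.23,0,0,0,0, 0.89,-0.29,0,0,0,0, 0.93,-0.36,0,0,0,0, 0.96,-0.43,0,0,0,0]'
python3 - <<'E'
from h import *
t,w=camera("top"),camera("wrist")
o=np.hstack([cv2.resize(t[170:320,280:430],(420,420),interpolation=2),w[:,100:460]]); cv2.imwrite("pics/q1.png",o[:,:,::-1])
E
```

```text
time: 6.43
position: [0.4969, -0.1717, 0.1669]
tool_rot: [0.002, 1.0, -0.005, 0.015]
ft_force: [30.4, 2.0, -11.3]
grip_width: 0.0007
grip_force: 12.8
```

View pics/q1.png

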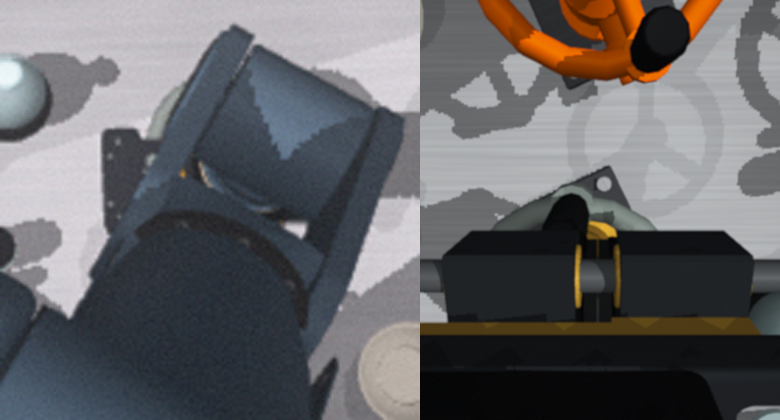

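Top view: the arm hides the wheel. The wrist crop shows the handle at crop (570,212), to the left of and ahead of the fingertips at (597,240). The finger has slid to the inside of the peg and pushes radially with 30 N, so I'll back off and locate the handle.

```bash
python3 -m inch '[-0.2,0.1,0,0,0,0, -0.3,0.15,0,0,0,0, -0.3,0.3,0,0,0,0, -0.3,0.3,0,0,0,0]'
python3 - <<'E'
from h import *
o=get_obs();w=camera("wrist");c=get_calibration("wrist")
print(o["position"],o["q"][5])
hub=np.array([.540,-.1885,.114]);b=w[:,:,::-1].copy()
for a in range(150,216,5):
    h=hub+[.06*np.cos(np.radians(a)),.06*np.sin(np.radians(a)),.056]; q=proj(c,h)[0]; print(a,q.round()); cv2.circle(b,tuple(int(round(v)) for v in q),1,(255,0,255),-1)
tip=o["position"]-[0,0,.022]
for dx in(-.0095,.0095):
  for dy in(-.015,.015):
    q=proj(c,tip+[dx,dy,0])[0]; cv2.circle(b,tuple(int(round(v)) for v in q),2,(0,255,0),-1)
cv2.imwrite("pics/q2.png",b)
E
```

```text
time: 6.87
position: [0.5057, -0.1401, 0.1638]
tool_rot: [-0.001, 1.0, 0.002, -0.003]
ft_force: [-0.8, 0.5, 0.4]
grip_width: 0.0006
grip_force: 0.0
[ 0.50570746 -0.14009272  0.16381041] -2.0559545873903495
150 [235. 242.]
155 [224. 237.]
160 [212. 232.]
165 [199. 228.]
170 [186. 225.]
175 [173. 224.]
180 [160. 223.]
185 [147. 224.]
190 [134. 225.]
195 [122. 228.]
200 [110. 232.]
205 [ 98. 237.]
210 [ 87. 242.]
215 [ 77. 249.]
```

View pics/q2.png

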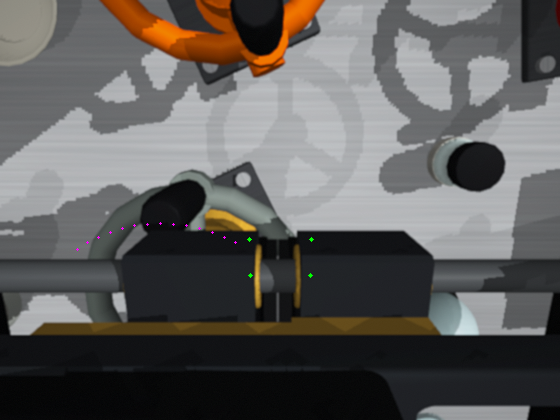

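The wrist picture shows the handle top at about (163,215), so the wheel is at ≈179° and has gone about 87°. The fingers, at about (278,255), are free on its +y side. I'll re-plan with the constant-orientation finger footprint offset, so the push direction stays tangential.

```bash
cat > plan.py <<'E'
import numpy as np
hub=np.array([.539,-.189])
def fing(f):
    a=np.radians(f); t=np.array([-np.sin(a),np.cos(a)]); n=np.array([np.cos(a),np.sin(a)])
    return hub+.06*n-.010*t-np.array([.0139,.015])*np.clip(2*t,-1,1)
def seg(s,angs):
    d=np.array([(fing(f)-s)/.08 for f in angs]).round(2); d[:,0]*=-1
    print(", ".join("%g,%g,0,0,0,0"%tuple(r) for r in d)); e=s+d[-1]*[-.08,.08]; print(e); return e
E
python3 - <<'E'
from plan import *
s=np.array([.5085,-.143]); print(fing(170),fing(178),fing(451.5))
s=seg(s,[170]*2)
s=seg(s,range(178,254,5)); s=seg(s,range(258,324,5)); s=seg(s,range(328,394,5)); s=seg(s,range(398,444,5))
E
```

```text
[ 0.48647544 -0.15373303] [ 0.48035575 -0.16191212] [ 0.56132596 -0.12797348]
0.28,-0.13,0,0,0,0, 0.28,-0.13,0,0,0,0
[ 0.4861 -0.1534]
0.07,-0.11,0,0,0,0, 0.11,-0.17,0,0,0,0, 0.15,-0.24,0,0,0,0, 0.18,-0.3,0,0,0,0, 0.2,-0.37,0,0,0,0, 0.21,-0.44,0,0,0,0, 0.22,-0.5,0,0,0,0, 0.21,-0.56,0,0,0,0, 0.18,-0.62,0,0,0,0, 0.15,-0.68,0,0,0,0, 0.11,-0.73,0,0,0,0, 0.06,-0.78,0,0,0,0, 0.02,-0.83,0,0,0,0, -0.04,-0.89,0,0,0,0, -0.09,-0.95,0,0,0,0, -0.15,-1.02,0,0,0,0
[ 0.4981 -0.235 ]
-0.06,-0.05,0,0,0,0, -0.12,-0.11,0,0,0,0, -0.19,-0.16,0,0,0,0, -0.25,-0.2,0,0,0,0, -0.32,-0.24,0,0,0,0, -0.38,-0.27,0,0,0,0, -0.45,-0.29,0,0,0,0, -0.52,-0.31,0,0,0,0, -0.58,-0.32,0,0,0,0, -0.64,-0.31,0,0,0,0, -0.7,-0.28,0,0,0,0, -0.76,-0.25,0,0,0,0, -0.81,-0.21,0,0,0,0, -0.86,-0.16,0,0,0,0
[ 0.5669 -0.2478]
-0.05,0.04,0,0,0,0, -0.1,0.1,0,0,0,0, -0.17,0.15,0,0,0,0, -0.23,0.21,0,0,0,0, -0.29,0.27,0,0,0,0, -0.34,0.33,0,0,0,0, -0.38,0.4,0,0,0,0, -0.42,0.46,0,0,0,0, -0.46,0.53,0,0,0,0, -0.49,0.59,0,0,0,0, -0.51,0.66,0,0,0,0, -0.53,0.73,0,0,0,0, -0.54,0.79,0,0,0,0, -0.52,0.85,0,0,0,0
[ 0.6085 -0.1798]
0.03,0.06,0,0,0,0, 0.06,0.12,0,0,0,0, 0.1,0.17,0,0,0,0, 0.14,0.22,0,0,0,0, 0.19,0.27,0,0,0,0, 0.24,0.33,0,0,0,0, 0.3,0.39,0,0,0,0, 0.36,0.46,0,0,0,0, 0.42,0.51,0,0,0,0, 0.48,0.57,0,0,0,0
[ 0.5701 -0.1342]
```

```bash
python3 -m inch '[0.28,-0.06,0,0,0,0, 0.28,-0.13,0,0,0,0, 0.28,-0.13,0,0,0,0]' | grep -E "pos|_force"
python3 -m inch '[0.07,-0.11,0,0,0,0, 0.11,-0.17,0,0,0,0, 0.15,-0.24,0,0,0,0, 0.18,-0.3,0,0,0,0, 0.2,-0.37,0,0,0,0, 0.21,-0.44,0,0,0,0, 0.22,-0.5,0,0,0,0, 0.21,-0.56,0,0,0,0]' | grep -E "pos|_force"
python3 - <<'E'
from plan import *
s=np.array([.4861-.0168,-.1534-.0448])
s=seg(s,range(218,284,5)); s=seg(s,range(288,354,5)); s=seg(s,range(358,414,5)); s=seg(s,range(418,444,5))
E
```

```text
position: [0.4844, -0.1538, 0.1644]
ft_force: [0.2, 0.4, 1.1]
grip_force: 0.0
position: [0.4677, -0.1976, 0.1642]
ft_force: [0.0, 4.6, 0.4]
grip_force: 1.7
-0.03,-0.06,0,0,0,0, -0.06,-0.12,0,0,0,0, -0.1,-0.17,0,0,0,0, -0.15,-0.22,0,0,0,0, -0.19,-0.27,0,0,0,0, -0.25,-0.33,0,0,0,0, -0.3,-0.39,0,0,0,0, -0.36,-0.46,0,0,0,0, -0.42,-0.51,0,0,0,0, -0.48,-0.57,0,0,0,0, -0.55,-0.62,0,0,0,0, -0.61,-0.66,0,0,0,0, -0.68,-0.7,0,0,0,0, -0.74,-0.73,0,0,0,0
[ 0.5285 -0.2566]
-0.07,-0.02,0,0,0,0, -0.14,-0.04,0,0,0,0, -0.2,-0.05,0,0,0,0, -0.26,-0.04,0,0,0,0, -0.32,-0.01,0,0,0,0, -0.38,0.02,0,0,0,0, -0.43,0.06,0,0,0,0, -0.48,0.11,0,0,0,0, -0.53,0.15,0,0,0,0, -0.58,0.21,0,0,0,0, -0.65,0.26,0,0,0,0, -0.71,0.32,0,0,0,0, -0.77,0.38,0,0,0,0, -0.82,0.44,0,0,0,0
[ 0.5941 -0.2214]
-0.04,0.07,0,0,0,0, -0.08,0.13,0,0,0,0, -0.12,0.2,0,0,0,0, -0.15,0.26,0,0,0,0, -0.17,0.33,0,0,0,0, -0.19,0.4,0,0,0,0, -0.2,0.46,0,0,0,0, -0.18,0.52,0,0,0,0, -0.15,0.58,0,0,0,0, -0.12,0.64,0,0,0,0, -0.08,0.69,0,0,0,0, -0.04,0.74,0,0,0,0
[ 0.5973 -0.1622]
0.05,0.05,0,0,0,0, 0.1,0.11,0,0,0,0, 0.16,0.17,0,0,0,0, 0.22,0.24,0,0,0,0, 0.28,0.29,0,0,0,0, 0.34,0.35,0,0,0,0
[ 0.5701 -0.1342]
```

```bash
python3 -m inch '[-0.03,-0.06,0,0,0,0, -0.06,-0.12,0,0,0,0, -0.1,-0.17,0,0,0,0, -0.15,-0.22,0,0,0,0, -0.19,-0.27,0,0,0,0, -0.25,-0.33,0,0,0,0, -0.3,-0.39,0,0,0,0, -0.36,-0.46,0,0,0,0, -0.42,-0.51,0,0,0,0, -0.48,-0.57,0,0,0,0, -0.55,-0.62,0,0,0,0, -0.61,-0.66,0,0,0,0, -0.68,-0.7,0,0,0,0, -0.74,-0.73,0,0,0,0]' | grep -E "pos|_force"
```

```text
position: [0.5282, -0.2566, 0.1642]
ft_force: [-4.2, 3.4, 0.3]
grip_force: 2.1
```

```bash
python3 -m inch '[-0.07,-0.02,0,0,0,0, -0.14,-0.04,0,0,0,0, -0.2,-0.05,0,0,0,0, -0.26,-0.04,0,0,0,0, -0.32,-0.01,0,0,0,0, -0.38,0.02,0,0,0,0, -0.43,0.06,0,0,0,0, -0.48,0.11,0,0,0,0, -0.53,0.15,0,0,0,0, -0.58,0.21,0,0,0,0, -0.65,0.26,0,0,0,0, -0.71,0.32,0,0,0,0, -0.77,0.38,0,0,0,0, -0.82,0.44,0,0,0,0]' | grep -E "pos|_force"
```

```text
position: [0.5973, -0.2243, 0.1658]
ft_force: [-0.4, -4.3, 0.3]
grip_force: 2.2
```

```bash
python3 -m inch '[-0.04,0.07,0,0,0,0, -0.08,0.13,0,0,0,0, -0.12,0.2,0,0,0,0, -0.15,0.26,0,0,0,0, -0.17,0.33,0,0,0,0, -0.19,0.4,0,0,0,0, -0.2,0.46,0,0,0,0, -0.18,0.52,0,0,0,0, -0.15,0.58,0,0,0,0, -0.12,0.64,0,0,0,0, -0.08,0.69,0,0,0,0, -0.04,0.74,0,0,0,0]' | grep -E "pos|_force"
python3 -c "
from h import *
c=camera('wrist');cv2.imwrite('pics/q3.png',c[:,:,::-1])"
```

```text
position: [0.5983, -0.1617, 0.1649]
ft_force: [5.1, -1.7, -1.5]
grip_force: 2.1
```

View pics/q3.png

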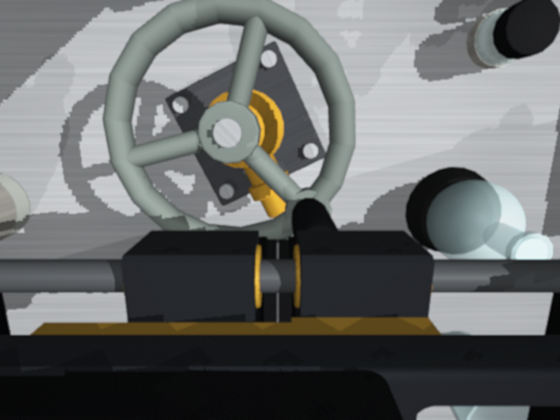

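The wrist view shows the handle at (312,212), ahead of and to the right of the fingertips, and the wheel coming round to about 50°. Now the last stretch, slowing down into the original contact pose.

```bash
python3 -m inch '[0.05,0.05,0,0,0,0, 0.1,0.11,0,0,0,0, 0.16,0.17,0,0,0,0, 0.22,0.24,0,0,0,0, 0.28,0.29,0,0,0,0, 0.33,0.34,0,0,0,0, 0.36,0.36,0,0,0,0, 0.39,0.37,0,0,0,0, 0.41,0.37,0,0,0,0, 0.43,0.37,0,0,0,0, 0.44,0.37,0,0,0,0, 0.45,0.37,0,0,0,0, 0.45,0.37,0,0,0,0, 0.45,0.37,0,0,0,0]' | grep -E "time|pos|_force"
```

```text
time: 12.38
position: [0.5609, -0.1312, 0.1647]
ft_force: [4.0, 4.0, 2.0]
grip_force: 2.2
```

```bash
python3 -m inch '[-0.1,0,0,0,0,0, -0.26,0,0,0,0,0, -0.26,0,0,0,0,0, -0.26,0.05,-0.4,0,0,0, -0.26,0.13,-1,0,0,0, -0.26,0.13,-1,0,0,0, -0.26,0.13,-1,0,0,0, -0.26,0.13,-1,0,0,0]' | grep -E "pos|ft_force"
python3 - <<'E'
from h import *
print(get_obs()["position"]);c=camera('wrist');old=cv2.imread("pics/w0.png")
new=c[:,:,::-1].copy();cv2.imwrite("pics/w2raw.png",new)
s=lambda i:cv2.resize(i[50:250,90:300],None,fx=1.85,fy=1.85)
cv2.imwrite("pics/cmp.png",np.hstack([s(old),s(new)]))
E
```

```text
position: [0.5807, -0.1221, 0.2442]
ft_force: [0.6, -0.6, -0.8]
[ 0.58066875 -0.12210807  0.24415709]
```

View pics/cmp.png

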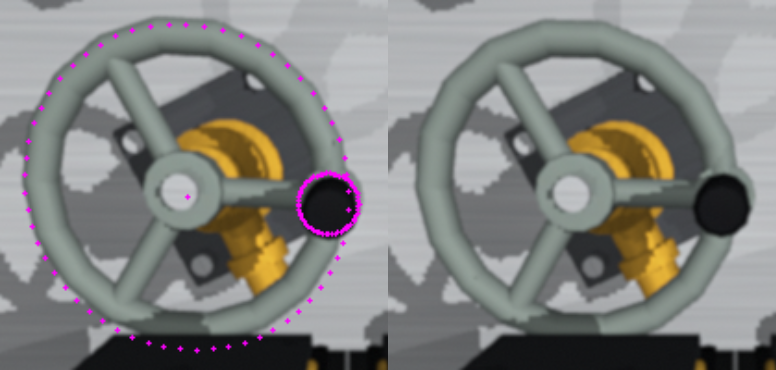

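The old and new views from the same pose match: handle at (329,204) against (334,204) relative to hubs at (180,191) and (183,192), and the spokes coincide. That is one full turn within about 0.5°. Now to the button, looking with the wrist camera first.

```bash
python3 -m inch '[0,0.92,0,0,0,0, 0,0.92,0,0,0,0, 0,0.92,0,0,0,0]' >/dev/null
python3 -m inch '[0,0.92,0,0,0,0, 0,0.92,0,0,0,0, 0,0.92,0,0,0,0]' >/dev/null
python3 -m inch '[0,0.92,0,0,0,0, 0,0.92,0,0,0,0, 0,0.92,0,0,0,0]' >/dev/null
python3 -m inch '[0,0.92,0,0,0,0, 0,0.92,0,0,0,0, 0,0.92,0,0,0,0, 0,0.92,0,0,0,0, 0,0.92,0,0,0,0]'
python3 - <<'E'
from h import *
print(get_obs()["position"]);im=camera('wrist');c=get_calibration("wrist")
P=np.array([.511,.1734,.071]);print(proj(c,P))
for d in cut_out("wrist","button"): print(d["conf"],d["bbox"])
b=im[:,:,::-1].copy()
a=np.linspace(0,2*np.pi,40)
for q in proj(c,P+np.c_[.014*np.cos(a),.014*np.sin(a),0*a]): cv2.circle(b,tuple(int(round(v)) for v in q),1,(255,0,255),-1)
cv2.imwrite("pics/b0.png",b)
E
```

```text
time: 14.27
position: [0.5814, 0.1708, 0.2432]
tool_rot: [0.0, 1.0, -0.001, -0.001]
ft_force: [-0.1, 0.2, -0.1]
grip_width: 0.0007
grip_force: 0.0
[0.58139452 0.17075094 0.2432461 ]
[[281.50123547 115.97946612]]
0.61 [263.9, 101.5, 295.0, 132.8]
```

View pics/b0.png

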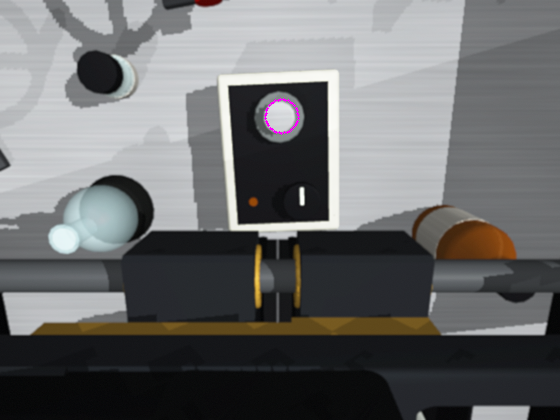

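The predicted circle falls right on the steel button at (281,117), and the dial at (302,198) is well clear. I'll go above it and down.

```bash
python3 -m inch '[0.4,0.01,0,0,0,0, 0.89,0.01,0,0,0,0, 0.89,0.01,0.3,0,0,0, 0.89,0.01,0.7,0,0,0, 0.89,0.01,0.9,0,0,0, 0.89,0.01,0.9,0,0,0]' | grep -E "pos|ft_f"
python3 -m inch '[0,0,0.4,0,0,0, 0,0,0.7,0,0,0, 0,0,0.8,0,0,0, 0,0,0.83,0,0,0, 0,0,0.83,0,0,0, 0,0,0.83,0,0,0]' | grep -E "pos|ft_f"
python3 -m inch '[0,0,0.03,0,0,0, 0,0,0.05,0,0,0, 0,0,0.05,0,0,0, 0,0,0.05,0,0,0]' | grep -E "pos|ft_f"
python3 -m inch '[0,0,0.03,0,0,0, 0,0,0.05,0,0,0, 0,0,0.05,0,0,0, 0,0,0.05,0,0,0]' | grep -E "pos|ft_f"
```

```text
position: [0.5082, 0.1711, 0.1695]
ft_force: [-0.8, -0.5, 0.0]
position: [0.512, 0.1727, 0.1074]
ft_force: [0.9, -0.4, 0.8]
position: [0.5109, 0.173, 0.1026]
ft_force: [0.8, -0.9, 0.3]
position: [0.5106, 0.1729, 0.0979]
ft_force: [0.2, -0.1, 0.2]
```

```bash
python3 -m inch '[0,0,0.03,0,0,0, 0,0,0.03,0,0,0, 0,0,0.03,0,0,0]' | grep -E "pos|ft_f"
python3 -m inch '[0,0,0.03,0,0,0, 0,0,0.03,0,0,0, 0,0,0.03,0,0,0]' | grep -E "pos|ft_f"
python3 -m inch '[0,0,0.02,0,0,0, 0,0,0.02,0,0,0, 0,0,0.02,0,0,0]' | grep -E "pos|ft_f"
```

```text
position: [0.5108, 0.1729, 0.0958]
ft_force: [-0.7, 0.1, 0.7]
position: [0.5109, 0.1729, 0.0935]
ft_force: [-0.4, 0.6, 3.5]
position: [0.5109, 0.1729, 0.0919]
ft_force: [-0.4, -0.4, 4.2]
```

```bash
python3 -m inch '[0,0,0.02,0,0,0, 0,0,0.02,0,0,0, 0,0,0.02,0,0,0]' | grep -E "pos|ft_f"
python3 -m inch '[0,0,0.02,0,0,0, 0,0,0.02,0,0,0, 0,0,0.02,0,0,0]' | grep -E "pos|ft_f"
python3 -m inch '[0,0,0.02,0,0,0, 0,0,0.02,0,0,0, 0,0,0.02,0,0,0]' | grep -E "pos|ft_f"
```

```text
position: [0.5109, 0.1729, 0.0913]
ft_force: [-2.0, -0.3, 12.4]
position: [0.5109, 0.1729, 0.0911]
ft_force: [-4.1, -1.4, 22.3]
position: [0.5109, 0.173, 0.0909]
ft_force: [-5.9, -0.9, 33.1]
```

The force rises along the spring to about 5 N over 6 mm, then meets a hard stop, so the button is fully in. I release, rise clear and check.

```bash
python3 -m inch '[0,0,-0.1,0,0,0, 0,0,-0.3,0,0,0, 0,0,-0.7,0,0,0, 0,0,-1,0,0,0, 0,0,-1,0,0,0]' >/dev/null
python3 -m inch '[0,0,-0.5,0,0,0, 0,0,-0.9,0,0,0, 0,0,-0.9,0,0,0, 0,0,-0.9,0,0,0, 0,0,-0.9,0,0,0]'
python3 -c "
from h import *
a,b=camera('top'),camera('scene')
o=np.hstack([cv2.resize(i,(400,300),interpolation=3) for i in (a,b)]); cv2.imwrite('pics/end.png',o[:,:,::-1])"
```

```text
time: 18.37
position: [0.5099, 0.1727, 0.2378]
tool_rot: [0.0, 1.0, -0.0, -0.001]
ft_force: [0.7, 0.1, -0.9]
grip_width: 0.0005
grip_force: 0.0
```

View pics/end.png

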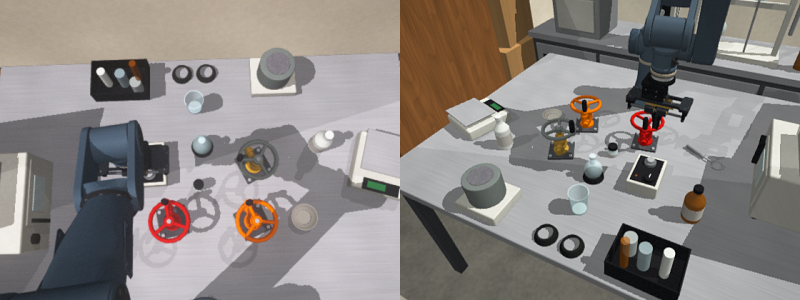

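The end views show the grey wheel's handle back at about (240,157) in the top view, the bystanders standing where they were, and the arm clear above the box.

```bash
python3 -c "
from rig import *
print(hand_in())"
```

```text
the job is handed in; nothing more can be done
None
```

The valve is open by one full turn counter-clockwise (handle back within about 0.5° of its start), the heater button was then pressed to its stop and released, and the job is handed in at about 18 s; partway round, the fingertips slid to the inside of the handle and pushed with about 30 N before I re-planned.

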